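Fit the seal and back-nut on a basin waste

TASK

The basin waste stands on the sloping stand with its threaded tail up. Thread the round rubber seal down the tail until it lies flat on the flange, then thread the hexagonal brass back-nut down after it until it lies flat on the seal, and let go. Leave the bottle, mug and wrench where they are.

Things in the scene. Friction and masses are not known exactly. Their poses are not given: they have to be found in the camera images.
- waste: Chrome basin waste fixed to the stand, tail up. Origin: centre of the flange's upper face, where the seal must lie. z runs along the tail, out of its end, leaning 30 degrees from vertical roughly away from the robot; y is level, x points up the slope. Flange 62 mm across, 10 mm thick. Tail: plain 40 mm post with fine threads (rings slide on, no screwing), 54 mm long.
- tail_end (a point): Centre of the tail's free end, 54 mm from the flange along the waste's z. The last 8 mm of the tail taper from 40 to 30 mm diameter.
- stand: Grey sloping sheet-metal stand, fixed to the counter, about 150 x 120 mm, 90 mm high at the back. Origin: middle of its foot on the counter. Its sloping plate, 120 x 110 mm, lies under the flange, its low edge on the side away from the robot.
- seal: Round black rubber seal ring, 64 mm outside diameter, 45 mm hole, 20 mm thick, lying flat on the counter. Origin: centre of its underside, z along its hole. Both faces are alike.
- seal_mid (a point): Centre of the rubber seal, halfway through its thickness.
- nut: Hexagonal brass back-nut, 62 mm across flats (72 mm across corners), 45 mm wide hole, 20 mm thick, lying flat on the counter. Origin: centre of its underside, z along its hole; its x axis passes through the middle of a flat. Both faces are alike.
- nut_mid (a point): Centre of the back-nut, halfway through its thickness.
- cleaner: Bystander: amber cleaner bottle with a red cap, 68 mm diameter, 190 mm tall. Origin: centre of its underside.
- tumbler: Bystander: white mug, 76 mm diameter, 95 mm tall, handle towards its +y. Origin: centre of its underside.
- wrench: Bystander: steel wrench, 190 mm long, lying flat along its x axis. Origin: at its middle on the counter.
Not all that is in view belongs to the job. There is more than one size of the nut; the one meant has the size given above.

How it is judged:
By the outcome, as a careful person would: the job done as asked, in the order asked, and still so for the second after the job is handed in, with the robot touching nothing.
It also fails if it takes over 58 s, if anything falls off the work surface, if the arm or the gripper's body presses on something with over 40 N, if the wrist force passes 120 N, or if a joint passes its speed limit or range.

ROBOT

A 7-joint arm with a two-finger parallel gripper is mounted at the origin on the work surface. World frame = base frame: x ahead of the robot, y to its left, z up, the work surface at z = 0. Lengths are in m, angles in rad, forces in N, time in s.
With the tool pointing down it reaches from about 0.35 to 0.9 m from the base axis. Payload 8.1 kg.
Tool frame: the origin (TCP) lies on the centre line of the jaws, within the pads' length; the fingertips stand ctrl.tip_reach ahead of it and the grasp point (between the pads) lies 2 mm behind it (ctrl.tip_reach is the distance from the TCP to the fingertips, in m); z points along the fingers, y is the line along which they close (so a half turn about z gives the same grasp; the last joint's range is limited). The gripper opens to 92 mm and grips with 3 to 60 N. Pads are 19 mm wide; open, the fingers measure 130 mm over their backs; the gripper's body (75 mm by 190 mm) begins 47 mm behind the grasp point.
Start: joints at [1.103, 0.434, 0.025, 1.573, -0.012, 1.134, -0.075], TCP at [0.223, -0.584, 0.244] pointing down, gripper open.
Joint ranges: [-2.62, 2.62], [-0.44, 2.09], [-1.27, 1.32], [0.08, 2.57], [-1.32, 4.46], [0.12, 2], [-2.74, 2.74]. Speed limits (rad/s): [2.22, 2.22, 3.01, 3.01, 3.14, 3.14, 3.14].

INTERFACE

Orientations are given as a unit quaternion [w, x, y, z].
In Python, from plant import ctrl, eoat, kin, telemetry, read_camera, job, silhouettes gives the robot as it stands. The module is installed in compiled form; this text tells all that it offers. Calls block until the motion is done:
- ctrl.movep(position, orientation): joint-space move of the TCP to a pose.
- ctrl.move_linear(position, frame=None, velocity=0.15, until_force=None): straight line of the TCP; frame=None keeps the orientation; velocity is the mean speed in m/s. With until_force (N) it stops when the force on the tool has changed by that much, and returns True; else False.
- ctrl.move_joints(angles): joint-space move.
- eoat.open_gripper() and eoat.grab(force=None): open the fingers fully, or close them until they stop; force is the grip in N (None keeps the last).
- ctrl.wait(seconds).
- kin.solve_ik(position, orientation): joint angles nearest the present ones, or None.
- telemetry.state(): the state.
- read_camera(name): name is "side" or "top" or "wrist"; returns a dict with "color" (480x640x3 uint8, red, green, blue), "camera_matrix" (3x3 intrinsics, pixels), "eye" and "rotation" of the camera in the world; the wrist camera has in their place "tool_from_camera" (4x4, takes a point from camera to tool coordinates, whose origin is the TCP and whose axes are the flange's). Camera axes: x right, y up, looking along -z (the intrinsics and any distortion apply to the point x, -y, -z); pixel columns grow to the right and rows downward; lengths in m; the calibration is good to about 2 mm. A picture is of the moment at which its call begins: read the wrist's pose just before it. There is no depth.
A pose or a line that the arm cannot do raises ctrl.PlanningError and nothing moves.
- job.hand_in(): hands the job in; it is judged then, once.
Trained networks look in a picture, given as the dict that the camera call returned (one of the last four; its "shot" number tells which), for a name from the list of things; names that differ only in an ending like _2 or _b are one class to them, and where a whole thing is asked for, a point or a joint stands for the part that bears it (a point fixed in the world has none). Each returns a list of dicts, best first, with "confidence" (0 to 1); they miss things now and then, are a little off and sometimes report something else, mostly with a low value. They report only what shows in the picture. A call takes as long as a camera call. They do not tell look-alikes from the thing itself.
- silhouettes(query, picture): "pixels" (480x640 bool, what is visible of it) and "centre" ([column, row] in pixels, amid what is visible of it).
The state is a dict: "clock": time; "joints": joint angles; "dq": joint speeds; "tau": joint torques, N m; "eef_pos": TCP position; "ee_rot": TCP orientation; "ft_force": force on the tool from outside, world axes, zero at the start; "moment": the same for the moment, N m; "finger_gap": finger opening in m; "grasp_force": force on a finger pad.
Only numpy, scipy, OpenCV 4.12 (cv2) and the standard library are available. Lean on these libraries where they do the work, as an engineer would, in place of code of your own. Each camera call takes 0.05 s, during which the arm holds its last target. There are 200 camera calls.

## Working session

There is one attempt and no reset: what is moved stays moved. The work goes in short steps, each a Python script; the robot and the scene stay as the last script left them, time stands still between calls to the robot, and variables do not carry over. Pictures are saved under pics/ and viewed, at most 10 in all, crops included, and the job is handed in when it is done.

```bash
mkdir -p pics; cat > h.py <<'E'
import numpy as np, cv2
from scipy.spatial.transform import Rotation as R
from plant import ctrl, eoat, kin, telemetry, read_camera, job, silhouettes
def ray(p,px):
    K=np.array(p["camera_matrix"]);d=p.get("distortion");
    u=cv2.undistortPoints(np.array([[px]],float),K,None if d is None else np.array(d,float))[0,0]
    v=np.array([u[0],-u[1],-1.]); Rm=np.array(p["rotation"])
    if Rm.shape!=(3,3): Rm=R.from_quat(np.roll(Rm,-1)).as_matrix()
    v=Rm@v; return np.array(p["eye"],float),v/np.linalg.norm(v)
def onz(p,px,z):
    e,v=ray(p,px); return e+v*(z-e[2])/v[2]
def tri(a,pa,b,pb):
    e,v=ray(a,pa);f,w=ray(b,pb)
    s=np.linalg.lstsq(np.c_[v,-w],f-e,rcond=None)[0]
    A,B=e+s[0]*v,f+s[1]*w; return (A+B)/2,np.linalg.norm(A-B)
def save(p,n): cv2.imwrite(f"pics/{n}.png",p["color"][:,:,::-1])
E
python3 - <<'E'
from h import *
np.set_printoptions(precision=4,suppress=True)
s=telemetry.state();print(s["clock"],s["eef_pos"],s["ee_rot"],s["finger_gap"],ctrl.tip_reach)
for n in("side","top"):
    p=read_camera(n);save(p,n+"0");print(n,[k for k in p],p["eye"],np.array(p["camera_matrix"]).tolist(),p.get("distortion"))
    for q in("waste","stand","seal","nut","cleaner","tumbler","wrench"):
        for d in silhouettes(q,p):
            m=d["pixels"];c,r=np.where(m.any(0))[0],np.where(m.any(1))[0]
            print(q,round(d["confidence"],2),d["centre"],m.sum(),c[[0,-1]],r[[0,-1]],onz(p,d["centre"],.01))
E
```

```text
0.0 [ 0.2227 -0.5835  0.243 ] [-0.0007  0.9834  0.1813 -0.0002] 0.09168783718504689 0.017
side ['color', 'camera_matrix', 'eye', 'rotation', 'shot'] [ 0.4682 -0.9547  0.7192] [[529.5866468478878, 0.0, 321.0746539285836], [0.0, 529.5866468478878, 227.40475715125856], [0.0, 0.0, 1.0]] None
waste 0.71 [291.7, 227.9] 648 [275 304] [212 244] [0.512  0.1152 0.01  ]
stand 0.74 [284.9, 245.2] 3451 [244 322] [209 276] [0.4928 0.0441 0.01  ]
seal 0.66 [287.3, 191.2] 281 [274 296] [184 198] [0.509  0.2955 0.01  ]
seal 0.39 [287.4, 246.0] 3365 [244 322] [210 275] [0.4984 0.0405 0.01  ]
nut 0.66 [275.6, 369.6] 834 [256 295] [347 381] [ 0.4625 -0.3247  0.01  ]
nut 0.56 [310.9, 322.1] 1357 [287 333] [297 340] [ 0.5324 -0.2129  0.01  ]
cleaner 0.57 [377.1, 399.6] 3934 [351 400] [338 448] [ 0.6258 -0.4012  0.01  ]
tumbler 0.86 [318.9, 157.4] 1057 [299 335] [138 177] [0.6135 0.4967 0.01  ]
wrench 0.92 [399.5, 242.8] 578 [361 441] [234 250] [0.7599 0.0349 0.01  ]
top ['color', 'camera_matrix', 'eye', 'rotation', 'shot'] [ 0.3439 -0.0053  1.4123] [[556.6802094708673, 0.0, 326.5157278962658], [0.0, 556.6802094708673, 234.81363591255072], [0.0, 0.0, 1.0]] None
waste 0.9 [317.3, 274.1] 566 [303 328] [257 285] [0.5078 0.0148 0.01  ]
stand 0.6 [313.9, 280.1] 2785 [283 345] [246 315] [0.4929 0.0238 0.01  ]
stand 0.47 [454.8, 287.2] 320 [434 461] [274 301] [ 0.4647 -0.3305  0.01  ]
nut 0.89 [411.4, 256.6] 634 [385 422] [243 279] [ 0.5456 -0.2257  0.01  ]
nut 0.76 [482.0, 307.1] 252 [470 492] [302 321] [ 0.4131 -0.3949  0.01  ]
nut 0.72 [448.4, 280.0] 309 [434 460] [274 301] [ 0.4833 -0.3156  0.01  ]
cleaner 0.8 [505.8, 221.1] 1099 [484 527] [207 241] [ 0.6308 -0.4738  0.01  ]
cleaner 0.62 [441.8, 278.3] 281 [433 460] [274 300] [ 0.4881 -0.2993  0.01  ]
tumbler 0.93 [149.3, 231.9] 1197 [132 173] [216 259] [0.629  0.4431 0.01  ]
wrench 0.91 [298.8, 174.3] 637 [289 316] [142 211] [0.7715 0.0565 0.01  ]
```

View pics/side0.png

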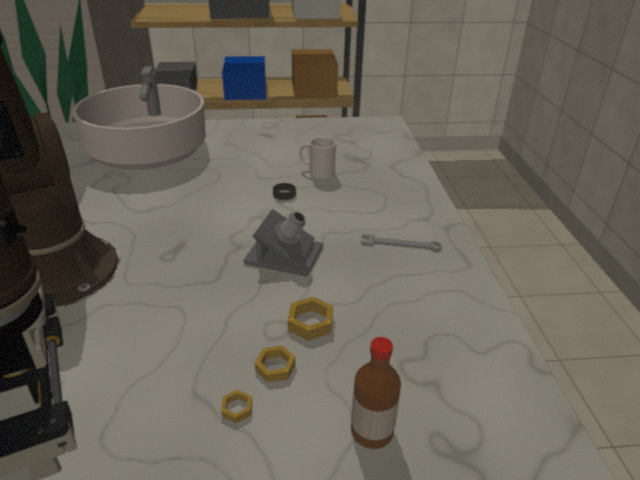

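View pics/top0.png

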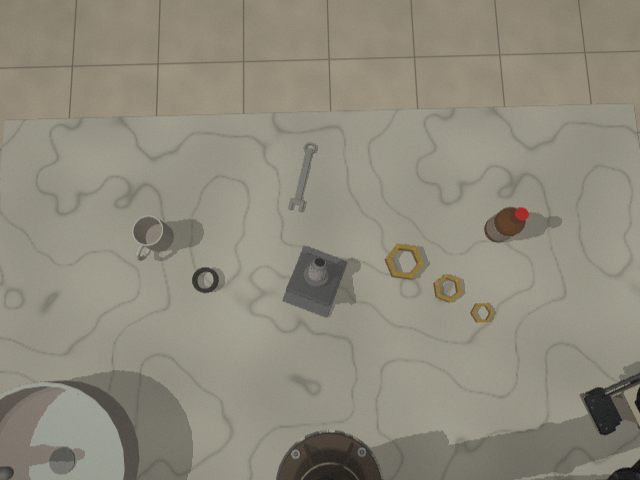

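The top view shows three brass nuts, at (404,261), (448,288) and (483,313), spanning about 38, 29 and 22 px. At 400 px/m the middle one is the 72 mm nut. The seal is at (205,280), and the tail end is about (319,262), leaning away from the robot with a yaw of roughly -17°. Next I'll take close-ups with the wrist camera.

```bash
cat >> h.py <<'E'
def frame(z,y):
    z=np.array(z,float);z/=np.linalg.norm(z);y=np.array(y,float);y-=z*(y@z);y/=np.linalg.norm(y)
    return np.c_[np.cross(y,z),y,z]
def quat(M): return np.roll(R.from_matrix(M).as_quat(),1)
def waxis(yaw,t=np.radians(30)):
    z=np.array([np.sin(t)*np.cos(yaw),np.sin(t)*np.sin(yaw),np.cos(t)]);y=np.array([np.sin(yaw),-np.cos(yaw),0])
    return z,y,np.cross(y,z)   # z, y (level), x (up the slope)
def wrist():
    s=telemetry.state();p=read_camera("wrist");T=np.array(p["tool_from_camera"])
    W=R.from_quat(np.roll(s["ee_rot"],-1)).as_matrix()
    p["eye"]=W@T[:3,3]+s["eef_pos"];p["rotation"]=W@T[:3,:3];return p
def lookpose(p,target,M):  # TCP so that the optical axis passes through target at given depth along it
    pass
E
python3 - <<'E'
from h import *
np.set_printoptions(precision=4,suppress=True)
p=wrist();T=np.array(p["tool_from_camera"]);print(T)
t=read_camera("top")
sl=onz(t,(205,280),.01);nt=onz(t,(448,288),.01);print("seal",sl,"nut",nt)
z,y,x=waxis(np.radians(-17.5))
org=onz(t,(317,274),.075);print("org~",org)
for a in range(-180,180,30):
    c=np.cos(np.radians(a))*y+np.sin(np.radians(a))*x
    M=frame(-z,c); out=[]
    for h in(.02,.12,.2):
        q=kin.solve_ik(org+h*z,quat(M)); out.append(None if q is None else np.round(q,2).tolist())
    print(a,out)
E
```

```text
[[-0.001   0.9516  0.3073  0.0838]
 [ 1.      0.0011  0.0001  0.    ]
 [-0.0003  0.3073 -0.9516 -0.1422]
 [ 0.      0.      0.      1.    ]]
seal [0.5011 0.2987 0.01  ] nut [ 0.4632 -0.3132  0.01  ]
org~ [0.5005 0.0146 0.075 ]
-180 [[0.4, 0.83, -0.7, 1.57, 0.24, 1.37, 0.92], [0.39, 0.8, -0.72, 1.36, 0.22, 1.59, 0.95], [0.37, 0.81, -0.72, 1.16, 0.22, 1.78, 0.96]]
-150 [[0.4, 0.83, -0.69, 1.57, 0.24, 1.37, 0.4], [0.38, 0.8, -0.68, 1.36, 0.2, 1.59, 0.44], [0.35, 0.8, -0.68, 1.16, 0.19, 1.77, 0.46]]
-120 [[0.32, 0.79, -0.55, 1.58, 0.15, 1.34, -0.03], [0.29, 0.75, -0.51, 1.37, 0.1, 1.56, 0.01], [0.26, 0.75, -0.47, 1.17, 0.08, 1.75, 0.04]]
-90 [[0.23, 0.76, -0.4, 1.58, 0.06, 1.33, -0.47], [0.18, 0.72, -0.31, 1.38, -0.0, 1.55, -0.41], [0.17, 0.73, -0.28, 1.18, -0.01, 1.74, -0.4]]
-60 [[0.16, 0.74, -0.28, 1.59, -0.01, 1.32, -0.92], [0.12, 0.71, -0.2, 1.39, -0.05, 1.55, -0.88], [0.11, 0.72, -0.18, 1.19, -0.06, 1.74, -0.88]]
-30 [[0.14, 0.73, -0.25, 1.59, -0.03, 1.32, -1.43], [0.13, 0.71, -0.22, 1.39, -0.04, 1.55, -1.42], [0.12, 0.72, -0.2, 1.19, -0.05, 1.74, -1.41]]
0 [[0.05, 0.72, -0.1, 1.6, -0.11, 1.32, -1.87], [0.05, 0.7, -0.08, 1.4, -0.11, 1.55, -1.87], [0.05, 0.71, -0.06, 1.2, -0.12, 1.74, -1.87]]
30 [[0.01, 0.72, -0.04, 1.61, -0.14, 1.32, -2.36], [0.02, 0.7, -0.02, 1.4, -0.14, 1.55, -2.36], [0.02, 0.71, -0.0, 1.2, -0.14, 1.74, -2.37]]
60 [[-0.62, 1.03, 1.14, 1.67, -0.78, 1.62, -2.17], [-0.55, 0.96, 1.14, 1.46, -0.71, 1.78, -2.26], [-0.48, 0.94, 1.14, 1.26, -0.69, 1.94, -2.32]]
90 [[0.57, 0.99, -1.07, 1.55, 0.49, 1.48, 2.25], [0.53, 0.94, -1.07, 1.35, 0.43, 1.68, 2.32], [0.49, 0.92, -1.07, 1.14, 0.42, 1.85, 2.36]]
120 [[0.57, 0.99, -1.07, 1.55, 0.49, 1.48, 1.73], [0.53, 0.94, -1.07, 1.35, 0.43, 1.68, 1.79], [0.49, 0.92, -1.07, 1.14, 0.42, 1.85, 1.83]]
150 [[0.43, 0.85, -0.75, 1.56, 0.27, 1.38, 1.42], [0.42, 0.82, -0.77, 1.36, 0.25, 1.6, 1.44], [0.39, 0.83, -0.78, 1.16, 0.25, 1.79, 1.46]]
```

```bash
python3 - <<'E'
from h import *
import pickle
np.set_printoptions(precision=4,suppress=True)
z,y,x=waxis(np.radians(-17.5)); org=np.array([.5005,.0146,.075])
dn=[0,0,-1]
V=[("nut",[.463,-.313,.13],frame(dn,[1,.3,0])),
   ("waste",org+.15*z,frame(-z,-x)),("waste",org+.15*z,frame(-z,np.cos(1)*-x-np.sin(1)*y)),
   ("seal",[.501,.299,.13],frame(dn,[-1,0,0]))]
out=[]
for i,(n,pos,M) in enumerate(V):
    try: ctrl.movep(pos,quat(M))
    except ctrl.PlanningError as e: print(i,e);continue
    p=wrist();p["name"]=n;p["sil"]=[(d["confidence"],d["centre"],d["pixels"]) for d in silhouettes(n,p)]
    out.append(p);print(i,n,telemetry.state()["clock"],telemetry.state()["joints"],[(c,ce,m.sum()) for c,ce,m in p["sil"]])
pickle.dump(out,open("views.pkl","wb"))
cv2.imwrite("pics/close.png",cv2.resize(np.vstack([np.hstack([out[0]["color"],out[1]["color"]]),np.hstack([out[-2]["color"],out[-1]["color"]])]),(800,600),interpolation=cv2.INTER_AREA)[:,:,::-1])
E
```

```text
0 nut 2.4167 [ 0.7795  0.4832 -0.382   1.8427  0.232   0.8588  0.5728] [(0.87, [322.7, 260.6], np.int64(4514)), (0.77, [515.6, 98.3], np.int64(11841)), (0.66, [231.9, 297.0], np.int64(1355))]
1 waste 3.775 [ 0.1477  0.7106 -0.2415  1.3178 -0.0309  1.6176 -0.3783] [(0.78, [327.1, 223.5], np.int64(4690))]
2 waste 4.7167 [ 0.2854  0.7521 -0.5088  1.3009  0.1021  1.635   0.4897] [(0.6, [334.3, 228.8], np.int64(4562))]
3 seal 6.0583 [ 0.071   0.7586 -1.1078  1.7461  0.7499  1.1286  1.8594] [(0.62, [319.5, 269.2], np.int64(3725))]
```

View pics/close.png

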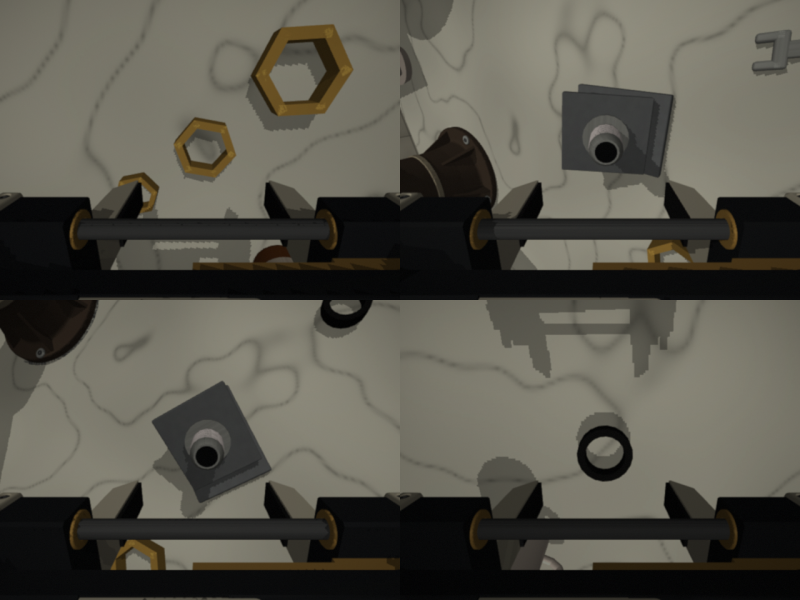

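Top-left shows the middle nut at about (204,147) of the mosaic. The two waste views show the dark tail end at (605,152) and (206,456) with the square plate below it. Bottom-right shows the seal at (605,453). Now I'll fit the models.

```bash
cat >> h.py <<'E'
from scipy.optimize import minimize
def proj(p,P):
    c=(np.asarray(P)-p["eye"])@np.array(p["rotation"]);K=np.array(p["camera_matrix"])
    return np.c_[K[0,0]*c[:,0]/-c[:,2]+K[0,2],-K[1,1]*c[:,1]/-c[:,2]+K[1,2]]
def ring(c,z,r,n=40,ph=0):
    y=np.cross(z,[1,0,0]);y/=np.linalg.norm(y);x=np.cross(y,z);a=np.arange(n)*2*np.pi/n+ph
    return np.asarray(c)+r*(np.outer(np.cos(a),x)+np.outer(np.sin(a),y))
def soft(p,hulls,S=8):
    m=np.zeros((480,640),np.uint8)
    for h in hulls: cv2.fillConvexPoly(m,np.round(cv2.convexHull(proj(p,h).astype(np.float32))*256).astype(np.int32),255,cv2.LINE_AA,8)
    return m/255.
def iou(a,b): return np.minimum(a,b).sum()/np.maximum(a,b).sum()
def hull(m):
    o=np.zeros(m.shape,np.uint8);pts=np.argwhere(m)[:,::-1].astype(np.int32);cv2.fillConvexPoly(o,cv2.convexHull(pts),1);return o.astype(float)
def fit(f,x0,st):
    x0=np.array(x0,float);sim=np.vstack([x0]+[x0+np.eye(len(x0))[i]*st[i] for i in range(len(x0))])
    r=minimize(f,x0,method="Nelder-Mead",options=dict(initial_simplex=sim,xatol=1e-5,fatol=1e-5,maxiter=600));return r.x,r.fun
def nuthull(v):
    a=v[2]+np.pi/6+np.arange(6)*np.pi/3;b=np.c_[v[0]+.0358*np.cos(a),v[1]+.0358*np.sin(a)]
    return np.vstack([np.c_[b,0*a],np.c_[b,0*a+.02]])
def wastehulls(v):
    z,y,x=waxis(v[3]);o=np.array(v[:3])
    return [np.vstack([ring(o,z,.031),ring(o-.01*z,z,.031)]),np.vstack([ring(o,z,.02),ring(o+.046*z,z,.02),ring(o+.054*z,z,.015)])]
def blob(m,near):
    n,l,s,c=cv2.connectedComponentsWithStats(m.astype(np.uint8));k=[i for i in range(1,n) if s[i,4]>60]
    i=min(k,key=lambda i:np.hypot(*(c[i]-near)));return l==i,c[i]
E
python3 - <<'E'
from h import *
import pickle
np.set_printoptions(precision=4,suppress=True)
V=pickle.load(open("views.pkl","rb"))
sv=V[3];m=sv["sil"][0][2];g=sv["color"].max(2)
b,_=blob(g<45,sv["sil"][0][1]);print("seal mask",m.sum(),b.sum())
for mm in(m,b):
    M=hull(mm);f=lambda v:-iou(soft(sv,[np.vstack([ring([v[0],v[1],h],np.array([0,0,1.]),.032) for h in(0,.02)])]),M)
    print("seal",fit(f,[.501,.299],[.005,.005]))
nv=V[0];m=nv["sil"][0][2];hsv=cv2.cvtColor(nv["color"],cv2.COLOR_RGB2HSV);b,_=blob((hsv[...,1]>120)&(hsv[...,2]>40),nv["sil"][0][1])
for mm in(m,b):
    M=hull(mm);print("nut",mm.sum(),[fit(lambda v:-iou(soft(nv,[nuthull(v)]),M),[.463,-.313,y0],[.005,.005,.1]) for y0 in(0,.35,.7)])
W=V[1:3];Ms=[w["sil"][0][2].astype(float) for w in W]
f=lambda v:-np.mean([iou(soft(w,wastehulls(v)),M) for w,M in zip(W,Ms)])
for y0 in(-.3,0,-.5):
    v,c=fit(f,[.5,.015,.075,y0],[.005,.005,.005,.1]);print("waste",v,c,"end",v[:3]+.054*waxis(v[3])[0])
cs=[blob(w["color"].max(2)<30,[n])[1] for w,n in zip(W,((327,243),(330,250)))];print(cs,tri(W[0],cs[0],W[1],cs[1]))
# stand plate yaw: corners of minAreaRect handled via picture
ov=[]
for w,M in zip(W,Ms):
    im=w["color"][:,:,::-1].copy()
    for h in wastehulls(v): cv2.polylines(im,[cv2.convexHull(proj(w,h).astype(np.float32)).astype(int)],True,(0,0,255),1)
    z,y,x=waxis(v[3]);o=v[:3]-.01*z;pl=np.array([o+a*.06*y+b*.055*x for a,b in((1,1),(1,-1),(-1,-1),(-1,1))])
    cv2.polylines(im,[proj(w,pl).astype(int)],True,(0,255,0),1);ct=M.astype(np.uint8);
    ov.append(cv2.resize(im[90:350,210:470],(400,400)))
cv2.imwrite("pics/ov.png",np.hstack(ov))
E
```

```text
seal mask 3725 3690
seal (array([0.5002, 0.3007]), np.float64(-0.9461632038985103))
seal (array([0.5004, 0.3003]), np.float64(-0.9375001480337565))
nut 4514 [(array([ 0.4629, -0.3099, -0.422 ]), np.float64(-0.9640765408491089)), (array([ 0.463 , -0.3099,  0.6315]), np.float64(-0.9640114492780305)), (array([ 0.463 , -0.3098,  0.6343]), np.float64(-0.964014006073919))]
nut 3943 [(array([ 0.4628, -0.3099, -0.4105]), np.float64(-0.9738287236166923)), (array([ 0.4628, -0.3099,  0.6352]), np.float64(-0.9738549040284494)), (array([ 0.4628, -0.3099,  0.6363]), np.float64(-0.973825751435506))]
waste [ 0.4983  0.0179  0.0622 -0.3348] -0.9556279897835334 end [0.5238 0.009  0.109 ]
waste [ 0.4984  0.0179  0.0623 -0.3315] -0.9555534016564867 end [0.5239 0.0091 0.1091]
waste [ 0.4984  0.0178  0.0624 -0.3319] -0.9554481177243285 end [0.524  0.009  0.1092]Traceback (most recent call last):
  File "<stdin>", line 17, in <module>
  File "h.py", line 55, in blob
    i=min(k,key=lambda i:np.hypot(*(c[i]-near)));return l==i,c[i]
  File "h.py", line 55, in <lambda>
    i=min(k,key=lambda i:np.hypot(*(c[i]-near)));return l==i,c[i]
                         ~~~~~~~~^^^^^^^^^^^^^^
TypeError: hypot() takes from 2 to 3 positional arguments but 1 were given
```

```bash
python3 - <<'E'
from h import *
import pickle
np.set_printoptions(precision=4,suppress=True)
V=pickle.load(open("views.pkl","rb"))
W=V[1:3]; cs=[]
for w in W:
    near=np.array(proj(w,[[.524,.009,.109]])[0]);cs.append(blob(w["color"].max(2)<40,near)[1]);print(near,cs[-1])
print("end",tri(W[0],cs[0],W[1],cs[1]))
for n,px in(("top",None),("side",None)):
    p=read_camera(n);near=proj(p,[[.524,.009,.109]])[0];b,c=blob(p["color"].max(2)<45,near);print(n,near,c,b.sum())
v=[.4984,.0179,.0623,-.332];v=np.array(v);ov=[]
for w in W:
    im=w["color"][:,:,::-1].copy()
    for h in wastehulls(v): cv2.polylines(im,[cv2.convexHull(proj(w,h).astype(np.float32)).astype(int)],True,(0,0,255),1)
    z,y,x=waxis(v[3]);o=v[:3]-.01*z;pl=np.array([o+a*.06*y+b*.055*x for a,b in((1,1),(1,-1),(-1,-1),(-1,1))])
    cv2.polylines(im,[proj(w,pl).astype(int)],True,(0,255,0),1)
    ov.append(cv2.resize(im[90:350,210:470],(400,400)))
cv2.imwrite("pics/ov.png",np.hstack(ov))
E
```

```text
[330.6157 242.1207] [329.0943 243.2511]
[331.345  250.1226] [330.3289 249.9923]
end (array([0.524 , 0.0088, 0.1113]), np.float64(2.6373242744314842e-05))Traceback (most recent call last):
  File "<stdin>", line 10, in <module>
  File "h.py", line 32, in proj
    c=(np.asarray(P)-p["eye"])@np.array(p["rotation"]);K=np.array(p["camera_matrix"])
      ~~~~~~~~~~~~~~~~~~~~~~~~^~~~~~~~~~~~~~~~~~~~~~~~
ValueError: matmul: Input operand 1 has a mismatch in its core dimension 0, with gufunc signature (n?,k),(k,m?)->(n?,m?) (size 4 is different from 3)
```

```bash
cat >> h.py <<'E'
YAW=-.333;Z,Y,X=waxis(YAW);END=np.array([.5240,.0089,.1105]);ORG=END-.054*Z;MP=frame(-Z,-X)
def st(t=""):
    s=telemetry.state();print(t,round(s["clock"],2),np.round(s["eef_pos"],4),"gap",round(s["finger_gap"],4),"gf",np.round(s["grasp_force"],1),"F",np.round(s["ft_force"],1));return s
E
python3 - <<'E'
from h import *
M=frame([0,0,-1],[-1,0,0]);c=np.array([.5003,.3005,0])
ctrl.movep(c+[0,0,.06],quat(M));ctrl.move_linear(c+[0,0,.021],velocity=.08)
eoat.grab(25);st("grab")
ctrl.move_linear(c+[0,0,.15]);st("lift")
p=END+Z*(.021+.02);ctrl.movep(p+.06*Z,quat(MP));ctrl.move_linear(p,velocity=.12);s=st("pre")
w=wrist();save(w,"pre_seal");print("axis err",(R.from_quat(np.roll(s["ee_rot"],-1)).as_matrix()[:,2]+Z).round(4))
E
```

```text
grab 7.69 [0.5004 0.3006 0.0212] gap 0.0644 gf 25.0 F [-0.4 -0.4  2.5]
lift 8.7 [0.5    0.2999 0.1491] gap 0.0641 gf 25.0 F [-0.8  0.1 -1.4]
pre 10.99 [0.5437 0.0022 0.1464] gap 0.0002 gf 0.0 F [-0.3 -0.8  1. ]
axis err [ 0.0003 -0.0001 -0.0002]
```

View pics/pre_seal.png

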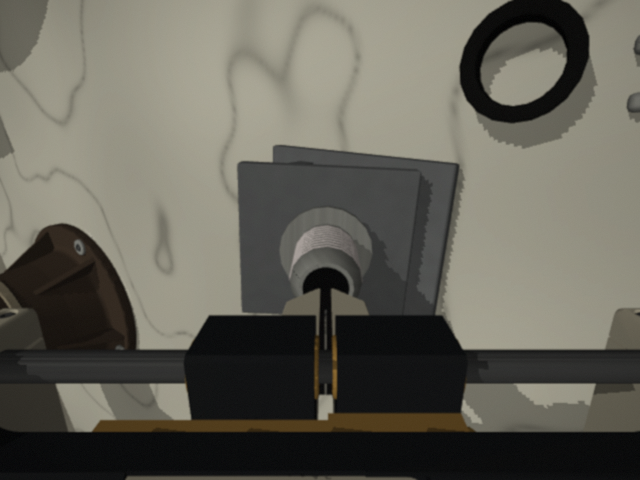

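The gripper is empty: the seal dropped out during the fast joint move. It now shows at about (525,60) in the wrist view. I'll back off and find where it settled.

```bash
python3 - <<'E'
from h import *
np.set_printoptions(precision=4,suppress=True)
ctrl.move_linear(END+Z*.13);eoat.open_gripper();st()
w=wrist();t=read_camera("top")
for n,p in(("w",w),("t",t)):
    for d in silhouettes("seal",p): print(n,d["confidence"],d["centre"],d["pixels"].sum(),onz(p,d["centre"],.01))
ds=cv2.resize(t["color"],(400,300)),cv2.resize(w["color"],(400,300))
cv2.imwrite("pics/lost.png",np.hstack(ds)[:,:,::-1])
E
```

```text
13.24 [ 0.5854 -0.0124  0.2231] gap 0.0918 gf 0.0 F [-0.2  0.2  0. ]
w 0.95 [451.9, 57.6] 3710 [0.6221 0.1151 0.01  ]
```

View pics/lost.png

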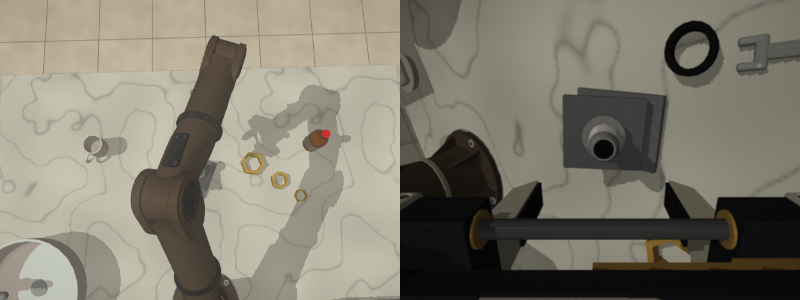

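```bash
python3 - <<'E'
from h import *
np.set_printoptions(precision=4,suppress=True)
M=frame([0,0,-1],-Y);q=quat(M)
ctrl.movep([.622,.115,.14],q);st()
w=wrist();d=silhouettes("seal",w);print([(e["confidence"],e["centre"],e["pixels"].sum()) for e in d])
H=hull(d[0]["pixels"]);f=lambda v:-iou(soft(w,[np.vstack([ring([v[0],v[1],h],np.array([0,0,1.]),.032) for h in(0,.02)])]),H)
v,c=fit(f,[.622,.115],[.005,.005]);print("seal",v,c)
wr=silhouettes("wrench",w)
P=np.array([onz(w,(c,r),.005) for r,c in np.argwhere(wr[0]["pixels"])[::20]]) if wr else None
if wr:
    rel=(P-[v[0],v[1],.005])@M; print(wr[0]["confidence"],"wrench rel tool x",rel[:,0].min(),rel[:,0].max(),"y",rel[:,1].min(),rel[:,1].max(),"dist",np.hypot(rel[:,0],rel[:,1]).min())
save(w,"seal2")
for k in(0,1):
    print(kin.solve_ik(END+Z*.041,quat(frame(-Z,-Y))))
E
```

```text
14.47 [0.6223 0.1138 0.1402] gap 0.0916 gf 0.0 F [0.2 0.2 0.6]
[(0.71, [300.8, 273.2], np.int64(3578))]
seal [0.6285 0.0951] -0.9517772883537566
0.75 wrench rel tool x -0.17502805290086232 -0.05107866310072741 y -0.025150726801534254 0.012331387791550096 dist 0.051256326675070796
[-0.0861  0.7046  0.1489  1.4891 -0.2362  1.4688  1.3766]
[-0.0861  0.7046  0.1489  1.4891 -0.2362  1.4688  1.3766]
```

View pics/seal2.png

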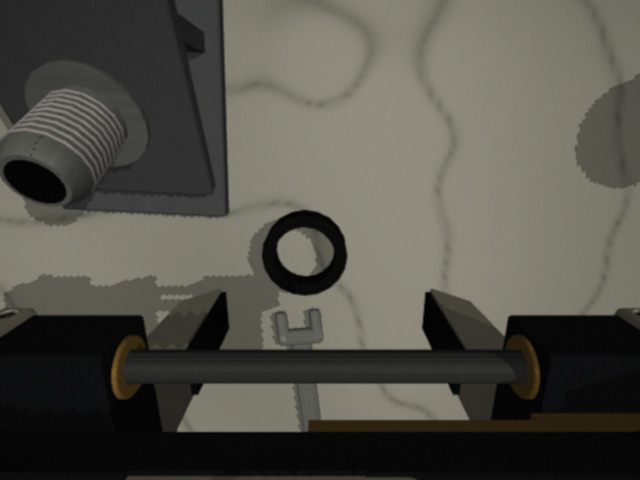

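The seal shows at about (304,252), with the wrench jaw just below it, clear of the finger paths. The network's centre is off by about 20 px, so I'll refit from colour before grasping.

```bash
python3 - <<'E'
from h import *
np.set_printoptions(precision=4,suppress=True)
q=quat(frame([0,0,-1],-Y))
def meas():
    w=wrist();m=(w["color"].max(2)<45).astype(np.uint8);m[:,:230]=0;m[290:]=0 if False else m[290:]
    n,l,s,c=cv2.connectedComponentsWithStats(m)
    k=[i for i in range(1,n) if 1500<s[i,4]<9000 and s[i,2]<130 and s[i,3]<130 and s[i,0]>150]
    print([(s[i].tolist(),c[i]) for i in k]);i=k[0];H=hull(l==i)
    f=lambda v:-iou(soft(w,[np.vstack([ring([v[0],v[1],h],np.array([0,0,1.]),.032) for h in(0,.02)])]),H)
    v,c=fit(f,onz(w,c[i],.01)[:2],[.005,.005]);print("seal",v,c);return v
v=meas()
ctrl.move_linear([v[0],v[1],.13]);v2=meas();st()
E
```

```text
[([262, 210, 85, 85, 3371], array([304.0638, 253.1875]))]
seal [0.6291 0.0942] -0.9301371191404356
[([284, 196, 89, 89, 3669], array([327.8059, 241.1859]))]
seal [0.6288 0.0944] -0.9364356829924837
 15.03 [0.6291 0.0938 0.1299] gap 0.0917 gf 0.0 F [0.1 0.7 0.3]
```

```bash
python3 - <<'E'
from h import *
c=np.array([.6289,.0944,0]);MPs=frame(-Z,-Y)
ctrl.move_linear(c+[0,0,.05]);ctrl.move_linear(c+[0,0,.019],velocity=.08)
eoat.grab(55);st("grab")
ctrl.move_linear(c+[0,0,.16],velocity=.1);st("lift")
ctrl.move_linear(END+Z*(.019+.05),frame=quat(MPs),velocity=.1);st("above")
ctrl.move_linear(END+Z*(.019+.012),velocity=.1);s=st("pre")
w=wrist();save(w,"pre2")
E
```

```text
grab 16.82 [0.6289 0.0944 0.019 ] gap 0.0619 gf 55.0 F [-0.1  0.8 -0.1]
lift 18.38 [0.6285 0.0943 0.1593] gap 0.062 gf 55.0 F [-0.  -0.5 -0.6]
above 19.74 [ 0.5568 -0.0016  0.1705] gap 0.062 gf 55.0 F [-1.  -0.2 -0.9]
pre 20.27 [0.5388 0.004  0.1377] gap 0.0616 gf 55.0 F [ 0.2 -0.3 -0.3]
```

View pics/pre2.png

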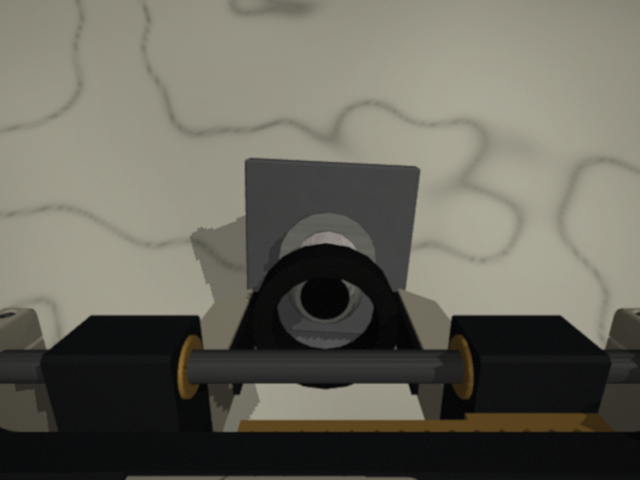

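The seal is held, its ring centred at about (325,316), with the dark tail end visible through the hole at (325,297). I'll check this against the projection and then lower it under force guard.

```bash
python3 - <<'E'
from h import *
np.set_printoptions(precision=2,suppress=True)
w=wrist();b=END+.012*Z
for k,h in(("outer top",.02),("bottom",0)):
    P=proj(w,ring(b+h*Z,Z,.032));print(k,P.min(0),P.max(0))
P=proj(w,ring(b+.02*Z,Z,.0225));print("hole top",P.min(0),P.max(0))
m,c=blob((w["color"].max(2)<30)[280:320,280:370],np.array([45,17]));print("dark",c+[280,280],m.sum(),"exp",proj(w,[END]))
for d in(.04,.0545):
    hit=ctrl.move_linear(END+Z*(.019+.012-d),velocity=.04,until_force=10);s=st(f"d{d} hit {hit}")
    print("ring bottom above flange mm",1000*((s["eef_pos"]-ORG)@Z-.019),"lateral",1000*((s["eef_pos"]-ORG)@X),1000*((s["eef_pos"]-ORG)@Y))
    if hit: break
E
```

```text
outer top [250.31 259.08] [399.9 390.6]
bottom [258.2  243.56] [391.93 363.55]
hole top [272.61 280.75] [377.64 373.05]
dark [319.91 295.88] 1760 exp [[325.03 295.74]]
d0.04 hit False 21.52 [0.52 0.01 0.1 ] gap 0.0619 gf 55.0 F [ 0.3 -0.5 -0.6]
ring bottom above flange mm 26.281872721347096 lateral -0.1325922341338507 -0.022310232422516202
d0.0545 hit False 22.03 [0.51 0.01 0.09] gap 0.0617 gf 55.0 F [ 0.3 -0.6 -0.9]
ring bottom above flange mm 11.269949810995868 lateral 0.08712027692077608 0.0181783665610459
```

```bash
python3 - <<'E'
from h import *
hit=ctrl.move_linear(ORG+Z*(.019-.004),velocity=.03,until_force=8);s=st(f"hit {hit}")
print("ring bottom above flange mm",1000*((s["eef_pos"]-ORG)@Z-.019))
ctrl.wait(.1);st()
eoat.open_gripper();st("open");ctrl.move_linear(ORG+Z*.17,velocity=.2)
q=quat(frame([0,0,-1],-Y))
w=wrist();save(w,"seal_on");st()
E
```

```text
hit True 22.45 [0.5079 0.0145 0.0805] gap 0.0624 gf 55.0 F [ 1.5 -1.3  4.3]
ring bottom above flange mm 0.4690618873220975
 22.55 [0.5079 0.0145 0.0805] gap 0.062 gf 55.0 F [ 2.1 -0.2  4.4]
open 23.24 [0.5077 0.0144 0.0802] gap 0.0919 gf 0.0 F [-0.2 -1.1 -0.2]
 24.19 [ 0.5778 -0.0097  0.2099] gap 0.0915 gf 0.0 F [-0.   0.3  0.6]
```

View pics/seal_on.png

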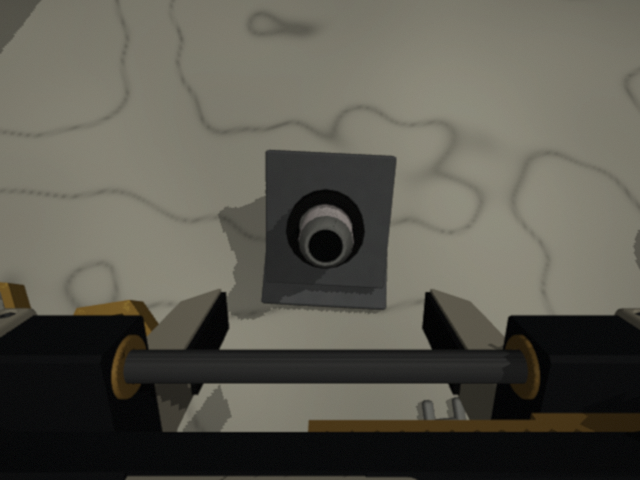

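The seal lies flat on the flange: contact came 0.5 mm from the predicted height, and in the picture it is concentric with the tail at (326,230). Next is the nut.

```bash
python3 - <<'E'
from h import *
np.set_printoptions(precision=4,suppress=True)
c=np.array([.4628,-.3099,0]);th=-.415
best=[]
for s in(1,-1):
    d=s*np.array([np.cos(th),np.sin(th),0]);M=frame([0,0,-1],d);a=kin.solve_ik(c+[0,0,.02],quat(M));b=kin.solve_ik(END+Z*.06,quat(frame(-Z,d)))
    print(s,a,b)
    if a is not None and b is not None: best.append((np.abs(np.r_[a[6],b[6]]).max(),s))
s=min(best)[1];d=s*np.array([np.cos(th),np.sin(th),0]);q=quat(frame([0,0,-1],d));print("s",s)
ctrl.movep(c+[0,0,.13],q);st()
w=wrist();hsv=cv2.cvtColor(w["color"],cv2.COLOR_RGB2HSV);b,_=blob((hsv[...,1]>120)&(hsv[...,2]>40),proj(w,[c+[0,0,.01]])[0])
H=hull(b);print(b.sum(),fit(lambda v:-iou(soft(w,[nuthull(v)]),H),[c[0],c[1],th],[.003,.003,.05]))
E
```

```text
1 [ 0.1182  0.6672  0.5422  1.9817 -0.5608  0.644   0.6107] [-0.3443  0.7681  0.6214  1.4759 -0.4577  1.5769 -0.0491]
-1 [ 1.0944  0.8011 -0.8948  1.8973  0.8273  0.8648  2.4919] [ 0.1327  0.7125 -0.2144  1.4247 -0.0558  1.503   2.6663]
s 1
 25.45 [ 0.4641 -0.3087  0.1299] gap 0.0918 gf 0.0 F [-0.4  0.3 -0.3]
3931 (array([ 0.4623, -0.3101, -0.4172]), np.float64(-0.9713357275692676))
```

```bash
python3 - <<'E'
from h import *
c=np.array([.4625,-.3100,0]);th=-.416;d=np.array([np.cos(th),np.sin(th),0])
ctrl.move_linear(c+[0,0,.05]);ctrl.move_linear(c+[0,0,.019],velocity=.08)
eoat.grab(58);st("grab")
ctrl.move_linear(c+[0,0,.17],velocity=.1);st("lift")
ctrl.move_linear(END+Z*(.019+.05),frame=quat(frame(-Z,d)),velocity=.12);st("above")
ctrl.move_linear(END+Z*(.019+.012),velocity=.1);st("pre")
w=wrist();save(w,"pre_nut");b=END+.012*Z
P=proj(w,ring(b+.02*Z,Z,.0225));print("hole top",P.min(0),P.max(0),"end",proj(w,[END]))
E
```

```text
grab 27.31 [ 0.4625 -0.31    0.0191] gap 0.0617 gf 58.0 F [-0.1  0.2  0.1]
lift 28.97 [ 0.4622 -0.3098  0.1694] gap 0.0614 gf 58.0 F [ 0.2  0.4 -2. ]
above 31.8 [ 0.5565 -0.0028  0.1704] gap 0.0616 gf 58.0 F [-0.6 -1.1 -1.5]
pre 32.33 [0.5388 0.0037 0.1376] gap 0.0615 gf 58.0 F [ 0.4  0.3 -1.6]
hole top [273.98670316 279.66739003] [379.54605908 372.92833441] end [[326.41882157 295.31778469]]
```

View pics/pre_nut.png

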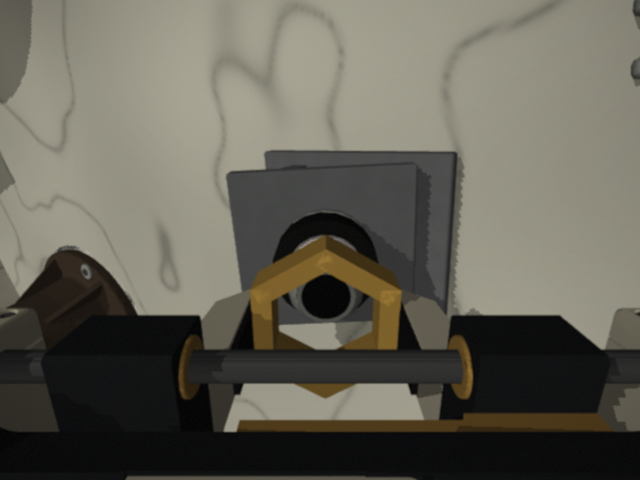

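The nut is held square and centred over the tail, with the hole spanning columns 273–377 as predicted. Lowering it now.

```bash
python3 - <<'E'
from h import *
f=lambda s:print("nut bottom above flange mm",1000*((s["eef_pos"]-ORG)@Z-.019),"lat",1000*((s["eef_pos"]-ORG)@X),1000*((s["eef_pos"]-ORG)@Y))
hit=ctrl.move_linear(ORG+Z*(.019+.023),velocity=.04,until_force=10);s=st(f"hit {hit}");f(s)
if not hit:
    hit=ctrl.move_linear(ORG+Z*(.019+.016),velocity=.02,until_force=8);s=st(f"hit {hit}");f(s)
    z=((s["eef_pos"]-ORG)@Z-.019)
    if .017<z<.0225:
        eoat.open_gripper();st("open");ctrl.move_linear(ORG+Z*.17,velocity=.2);ctrl.wait(.2)
        w=wrist();save(w,"done");st()
        t=read_camera("side");cv2.imwrite("pics/done2.png",np.hstack([cv2.resize(w["color"][100:340,160:480],(400,300)),cv2.resize(t["color"][180:285,220:360],(400,300),interpolation=cv2.INTER_CUBIC)])[:,:,::-1])
E
```

```text
hit False 33.61 [0.5186 0.0108 0.1003] gap 0.0619 gf 58.0 F [-0.2 -0.3 -1.7]
nut bottom above flange mm 23.301734058268405 lat -0.14096586118612775 0.01435829479566845
hit True 33.88 [0.5174 0.0112 0.0977] gap 0.0615 gf 58.0 F [ 1.2 -0.7  5.3]
nut bottom above flange mm 20.447282859668956 lat -0.3377300184316588 0.0188173887382233
open 34.58 [0.5169 0.0112 0.0968] gap 0.0921 gf 0.0 F [ 0.8 -0.5  0.4]
 35.64 [ 0.5782 -0.0097  0.2103] gap 0.0914 gf 0.0 F [ 0.1  0.1 -0.9]
```

View pics/done2.png

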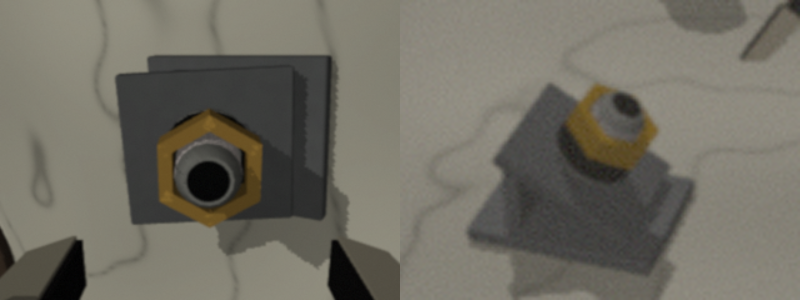

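Both rings are seated. The nut met the seal 20.0 mm above the seal's own contact height, and both views show the rings flat around the tail with the gripper clear.

```bash
python3 -c "
from plant import job
print(job.hand_in())"
```

```text
the job is handed in; nothing more can be done
None
```

The seal lies flat on the flange with the 62 mm nut flat on top of it, released and handed in at about 36 s; the seal slipped out of the gripper once on the way and was picked up again from the counter, and I did not re-measure the bottle, mug and wrench before handing in.

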